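# Tighten the dispersing-disc nut to the click

## Task

Fit the click wrench's square socket fully down over the brass square nut on the blue arbor stand, then turn the wrench clockwise (seen from above) by its black handle until the nut is tight and the handle clicks over at its hinge. Stop there, well before the handle reaches the end of its hinge, let it spring straight again and leave the wrench sitting level on the nut. Do not knock over or push aside the pink cup, the dropper bottle or the green-capped vial.

Things in the scene. Friction and masses are not known exactly. Their poses are not given: they have to be found in the camera images.
- wrench: Click wrench, loose, standing socket-down on the worktop in front. Its head: steel block 60 x 60 x 33 mm with a square socket hole 38 mm across, 26 mm deep, open downward, sides along x and y. Origin: centre of the hole's mouth, on the underside; z up, x along the straight handle, outward. A neck runs to x = 62 mm. Head about 0.42 kg, handle 0.09 kg; stands level by itself, here and on the nut.
- wrench_boss (a point): Grasp point for lifting: in the dark square boss (28 x 28 mm, sides along x and y) that stands on top of the wrench's head, on the socket axis, from 33 to 75 mm above the underside. This point is 56 mm above the underside; axes as wrench. The wrench balances about 30 mm from it towards the handle.
- click (a joint): Handle's break-over hinge, upright, 55 mm from the socket axis along x. 0 = straight, end stop 0.24 rad; grows as the handle yields clockwise from above. Stays at 0 until about 8 N pushes the grip sideways (1.05 N m at the hinge, 1.5 at the nut), then gives way at about that force all the way to the end stop; springs back when let go. Clicked from 0.06 rad; 0.2 is too far.
- handle_grip (a point): Centre of the black grip, 180 mm from the socket axis, 18 mm above the wrench's underside; x along the handle outward, z up. The grip is 95 mm long (132 to 225 mm from the socket axis), 22 mm wide, 24 mm tall, its underside clear of what the head stands on. Turns with joint click.
- nut_seat (a point): Nut's axis at the top of its round flange (80 mm across, 60 mm above the worktop); the seated wrench's origin is here. x, y square to the nut's sides, turning with it. Brass, 36 mm square up to 16 mm, tapering to 25 mm at 23 mm; the socket fits in four quarter turns, 1 mm play a side. Clockwise from above tightens: 0.2 N m for an unknown 0.4 to 0.8 rad, then a hard stop; stays where left.
- stand: Blue arbor stand, fixed to the worktop: base plate 114 x 114 x 12 mm, pedestal, and a toothed steel disc 116 mm across, 36 to 54 mm up, under the nut. Origin under its centre, z up. The fume hood's upright side post stands at the worktop's front left (about x 0.35, y 0.44): swing the arm past it drawn in.
- cup_pink: Pink plastic cup, 75 mm across, 86 mm tall, standing; origin under its centre. A bystander.
- amber_bottle: Small greyish dropper bottle with a black cap, 56 mm across, 142 mm tall, standing; origin under its centre. A bystander.
- vial_green: Glass sample vial with a green cap, 28 mm across, 60 mm tall, standing; origin under its centre. A bystander.

How it is judged:
By the outcome, as a careful person would: the job done as asked, in the order asked, and still so for the second after the job is handed in, with the robot touching nothing.
It also fails if it takes over 64 s, if anything falls off the work surface, if the arm or the gripper's body presses on something with over 40 N, if the wrist force passes 120 N, or if a joint passes its speed limit or range.

## Robot

A 6-joint arm with a two-finger parallel gripper is mounted at the origin on a cart in front of the work surface, level with it; the furniture and walls round the work are solid. World frame = base frame: x ahead of the robot, y to its left, z up, the work surface at z = 0. Lengths are in m, angles in degrees, forces in N, time in s.
With the tool pointing down it reaches from about 0.375 to 0.9 m from the base axis. Payload 3.1 kg.
Tool frame: the origin (TCP) lies at the very end of the fingers, on their centre line; the grasp point (between the pads) lies 19 mm behind it; z points along the fingers, y is the line along which they close (so a half turn about z gives the same grasp; the last joint's range is limited). The gripper opens to 87 mm and grips with 3 to 60 N. Pads are 19 mm wide; open, the fingers measure 117 mm over their backs; the gripper's body (75 mm by 190 mm) begins 51 mm behind the grasp point.
Start: joints at [-78.123, 30.224, 82.088, -0, 67.689, -10.227], TCP at [0.235, -0.579, 0.223] pointing down, gripper open.
Joint ranges: [-176.69, 176.69], [-43.24, 126.21], [12.49, 139.97], [-82, 262], [0, 151.66], [-163.58, 163.58]. Speed limits (degrees/s): [159.86, 159.86, 180, 180, 180, 180].

## Interface

Orientations are given as a 3x3 rotation matrix whose columns are the frame's x, y, z axes.
In Python, from rig import * gives the robot as it stands.
- The arm moves only by the tool jog_arm, never from a script. Its arguments are lists of equal length, an entry for each row: "delta_pos": the shift along the world's x, y, z in cm, a list of three; "turn": the turn about the world's z in degrees; "grip": the closure, from 0 (fully open) to 1 (shut). In form: {"delta_pos": [[x, y, z], ...], "turn": [turn, ...], "grip": [grip, ...]}. A call has 1 to 12 rows; each row is the pose to reach, as a shift and turn from the pose commanded when the call began; what a row does not reach only later rows make up. A row lasts 1/8 s, in which the tool goes at most 62.5 mm and 10.7 degrees, less where a joint would pass 70% of its speed; a pose out of reach is approached as far as the arm can. A call with a gripper value outside its range is refused whole. The fingers move at their own pace and stop on an object; the grip force is fixed at half the most. Time passes only in rows, so rows that repeat a pose let the fingers close. It gives the time, the measured TCP pose, the force, the opening and the grip force at its end, in the units of the state.
- read_state(): the state, without advancing time (a new reading comes with each control period).
- capture(name): name is "scene" or "top"; returns a dict with "color" (480x640x3 uint8, blue, green, red), "fovy" (degrees; the focal length in pixels is half the picture's height over the tangent of half this angle, whatever the lens; pixels are square), "cx", "cy" (the principal point, pixels), "k1" (the pictures are not rectified: a ray, as slopes to the right and down, at radius r is drawn at 1 + k1 r^2 times it, then the intrinsics apply), "camera_from_world" (4x4, takes a point from world to camera coordinates). Camera axes: x right, y up, looking along -z (the intrinsics and any distortion apply to the point x, -y, -z); pixel columns grow to the right and rows downward; lengths in m; the calibration is good to about 2 mm. A picture is of the moment at which its call begins. There is no depth.
- hand_in(): hands the job in; it is judged then, once.
The state is a dict: "time_s": time; "joint_positions": joint angles; "qvel": joint speeds; "tau": joint torques, N m; "position": TCP position; "tcp_rot": TCP orientation; "force": force on the tool from outside, world axes, zero at the start; "moment": the same for the moment, N m; "opening": opening from 0.0 (shut) to 1.0 (fully open); "grasp_force": force on a finger pad.
Only numpy, scipy, OpenCV 4.12 (cv2) and the standard library are available. Lean on these libraries where they do the work, as an engineer would, in place of code of your own. Each camera call takes 0.05 s, during which the arm holds its last target. There are 200 camera calls.

## Working session

There is one attempt and no reset: what is moved stays moved. The work goes in short steps, Python scripts to look and compute and a tool call to move; the robot and the scene stay as the last step left them, time stands still between calls to the robot, and variables do not carry over. Pictures are saved under pics/ and viewed, at most 10 in all, crops included, and the job is handed in when it is done.

Besides the shell and the picture viewer there is one more tool, called after ">>>" as name(argument=value, ...), one argument or row to a line, values as JSON. jog_arm: Moves the arm, as the interface text tells. Its arguments: {"type":"object","properties":{"delta_pos":{"type":"array"},"turn":{"type":"array"},"grip":{"type":"array"}},"required":["delta_pos","turn","grip"]}

```bash
mkdir -p pics; ls
python3 - <<'E'
from rig import *
import cv2
for n in("scene","top"):
    c=capture(n); cv2.imwrite(f"pics/{n}0.png",c["color"]); print(n,c["fovy"],c["cx"],c["cy"],c["k1"]); print(c["camera_from_world"])
s=read_state(); print(s)
E
```

```text
pics
scene 52.05376490582262 326.34622110415194 250.43808487206698 -0.07513154996707881
[[ 0.55046845 -0.83480891 -0.00886416 -0.31884431]
 [ 0.41472919  0.26422451  0.87073825 -0.27587848]
 [-0.72455792 -0.48299016  0.49166688 -0.66299592]
 [ 0.          0.          0.          1.        ]]
top 44.82361888155663 326.63331457156187 241.83506926482187 -0.1402571855120659
[[ 0.03639084 -0.99929551  0.00917602 -0.05884997]
 [ 0.93185856  0.03724902  0.36090461 -0.51491634]
 [-0.36099215 -0.00458287  0.93255759 -1.19112209]
 [ 0.          0.          0.          1.        ]]
{'time_s': 0.1, 'joint_positions': array([-7.81213512e+01,  3.02741029e+01,  8.21466954e+01, -5.38681525e-04,
        6.76883710e+01, -1.02251314e+01]), 'qvel': array([-0.06540075, -0.08066704, -0.13718234, -0.09529847, -0.07503392,
        0.02930918]), 'tau': array([-2.69640054e-05, -4.40984595e+01, -1.77151251e+01,  6.35121530e-02,
        5.33820223e-02, -3.54205326e-05]), 'position': array([ 0.23509292, -0.57841775,  0.22167755]), 'tcp_rot': array([[ 9.26502527e-01,  3.76288330e-01, -4.00710573e-04],
       [ 3.76288399e-01, -9.26500713e-01,  1.86277038e-03],
       [ 3.29680123e-04, -1.87664420e-03, -9.99998185e-01]]), 'force': array([0.13223829, 0.71477496, 0.21408241]), 'moment': array([-6.78603704e-05, -3.71846616e-02, -2.88126516e-03]), 'grasp_force': 0.0, 'opening': 1.0000563189879705}
```

View pics/scene0.png

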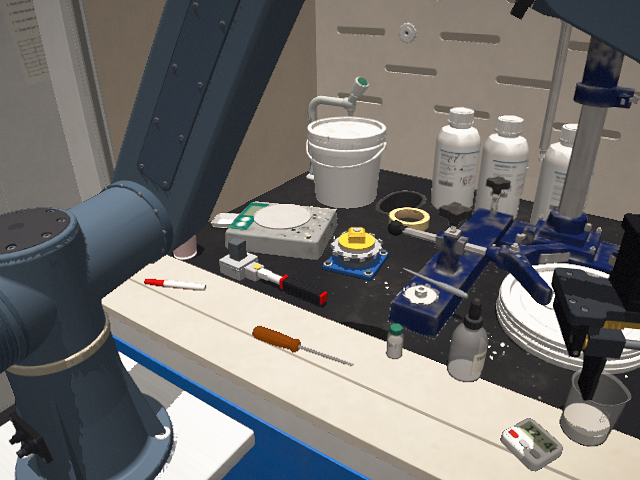

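View pics/top0.png

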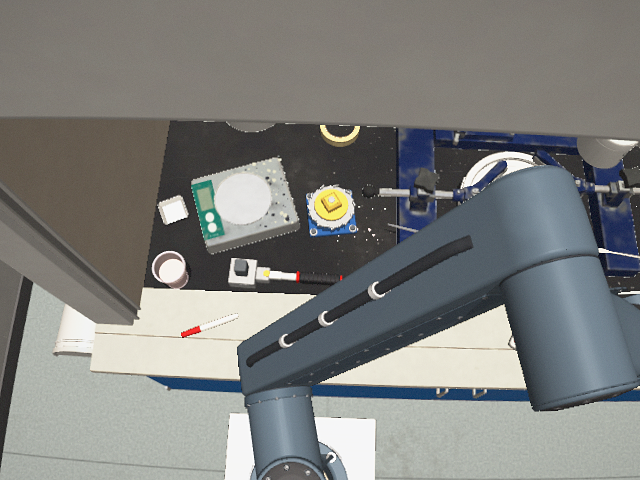

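The scene view shows the wrench head at about (238,262) with its boss at (236,246), the handle running to (326,297), and the nut at (356,236). In the top view the boss is at (241,267), the nut at (332,202) and the pink cup at (171,268). I'll zoom in next.

```bash
cat > h.py <<'E'
import numpy as np, cv2
from rig import *
def K(c):
    f=240/np.tan(np.radians(c["fovy"]/2)); return np.array([[f,0,c["cx"]],[0,f,c["cy"]],[0,0,1.]]), np.array([c["k1"],0,0,0.])
F=np.diag([1,-1,-1.])
def rays(c,uv):
    k,d=K(c); p=cv2.undistortPoints(np.array(uv,float).reshape(-1,1,2),k,d)[:,0]
    R=c["camera_from_world"][:3,:3]; t=c["camera_from_world"][:3,3]
    v=np.c_[p,np.ones(len(p))]@F@R
    return -R.T@t, v/np.linalg.norm(v,axis=1)[:,None]
def plane(c,uv,z):
    o,v=rays(c,uv); return o+v*((z-o[2])/v[:,2])[:,None]
def tri(c1,u1,c2,u2):
    A=np.zeros((3,3));b=np.zeros(3);L=[]
    for c,u in((c1,u1),(c2,u2)):
        o,v=rays(c,[u]);P=np.eye(3)-np.outer(v[0],v[0]);A+=P;b+=P@o;L.append((P,o))
    x=np.linalg.solve(A,b); return x,[np.linalg.norm(P@(x-o))*1000 for P,o in L]
def proj(c,X):
    k,d=K(c);M=F@c["camera_from_world"][:3]
    return cv2.projectPoints(np.atleast_2d(np.array(X,float)),cv2.Rodrigues(M[:,:3])[0],M[:,3],k,d)[0][:,0]
def crop(c,x,y,w,h,s):
    return cv2.resize(c["color"][y:y+h,x:x+w],None,fx=s,fy=s,interpolation=cv2.INTER_CUBIC)
E
python3 - <<'E'
from h import *
s=capture("scene");t=capture("top")
a=np.hstack([crop(s,215,230,80,60,5),crop(s,320,215,80,60,5)])
b=np.hstack([crop(t,220,245,80,60,5),crop(t,295,175,80,60,5)])
cv2.imwrite("pics/m1.png",np.vstack([a,b]))
E
```

```text
(no output)
```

View pics/m1.png

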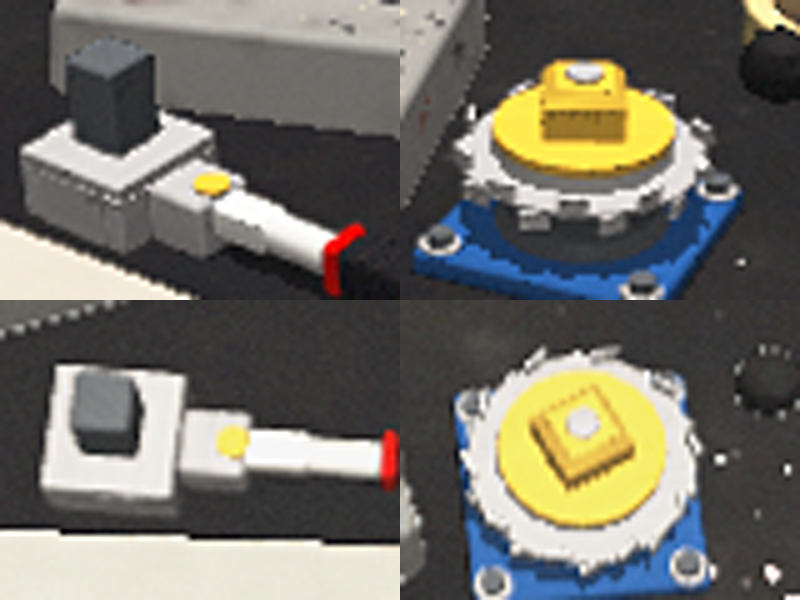

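The crops show the boss, head corners, flange and nut clearly. The nut is rotated roughly 20–25°, and the handle points toward −y.

Run:
```python
from h import *
np.set_printoptions(precision=4,suppress=True)
s=capture("scene");t=capture("top")
cv=lambda p,q0,o:[(p[0]-q0[0]+.5)/5-.5+o[0],(p[1]-q0[1]+.5)/5-.5+o[1]]
S1=lambda x,y:cv((x,y),(0,0),(215,230));S2=lambda x,y:cv((x,y),(400,0),(320,215))
T1=lambda x,y:cv((x,y),(0,300),(220,245));T2=lambda x,y:cv((x,y),(400,300),(295,175))
for n,a,b in[("head+x-y",S1(213,133),T1(187,375)),("-x-y",S1(120,192),T1(177,500)),("-x+y",S1(22,150),T1(44,492)),("pin",S1(212,184),T1(233,441)),
 ("bosstop",S1(111,59),T1(106,392)),("nutscrew",S2(585,72),T2(583,422)),("flange",S2(586,130),T2(582,447)),("handle red",S1(345,260),T1(391,460))]:
    print(n,*tri(s,a,t,b))
print("head top pl",plane(t,[T1(187,375),T1(177,500),T1(44,492),T1(57,367)],.033))
n=plane(t,[T2(530,412),T2(605,385),T2(635,455),T2(565,488)],.076);print("nut",n,n.mean(0),[np.degrees(np.arctan2(*(n[(i+1)%4]-n[i])[1::-1])) for i in range(4)])
# flange circle
from scipy.optimize import least_squares
for c,nm in((t,"t"),(s,"s")):
    hsv=cv2.cvtColor(c["color"],cv2.COLOR_BGR2HSV);m=cv2.inRange(hsv,(20,90,120),(35,255,255))
    x0,y0,x1,y1=(295,175,375,235) if nm=="t" else (320,215,400,275)
    z=np.zeros_like(m);z[y0:y1,x0:x1]=m[y0:y1,x0:x1]
    cn=max(cv2.findContours(z,0,1)[0],key=cv2.contourArea)[:,0]
    P=plane(c,cn,.06)[:,:2]
    r=least_squares(lambda q:np.hypot(*(P-q[:2]).T)-q[2],[*P.mean(0),.04],loss="soft_l1",f_scale=.001);print(nm,r.x)
print("cup base top",plane(t,[[171,282]],0),"vial",plane(s,[[395,355]],0),"bottle",plane(s,[[466,374]],0),"knob",plane(s,[[395,228]],.07),tri(s,[395,228],t,[367,191]))
print("grip end",plane(s,[[325,297]],.018), "scale corners",plane(t,[[212,250],[298,235],[190,180]],.06))
```

```text
head+x-y [0.491  0.1202 0.0323] [np.float64(0.34149140652725357), np.float64(0.34149140652717064)]
-x-y [0.4307 0.1197 0.0335] [np.float64(0.013751835430572375), np.float64(0.013751835430574606)]
-x+y [0.4332 0.1799 0.033 ] [np.float64(1.2979169451436978), np.float64(1.297916945143765)]
pin [0.4614 0.0966 0.0292] [np.float64(0.23342214783999218), np.float64(0.2334221478400322)]
bosstop [0.4673 0.1514 0.0708] [np.float64(1.3703993842999396), np.float64(1.3703993842998625)]
nutscrew [ 0.6278 -0.0461  0.0845] [np.float64(0.4342664034651778), np.float64(0.43426640346520606)]
flange [ 0.6287 -0.0464  0.0557] [np.float64(0.8056979113043501), np.float64(0.8056979113043614)]
handle red [0.4586 0.0244 0.0182] [np.float64(0.057181456925463246), np.float64(0.05718145692543833)]
head top pl [[0.4911 0.1199 0.033 ]
 [0.4309 0.1197 0.033 ]
 [0.4321 0.1807 0.033 ]
 [0.4925 0.1804 0.033 ]]
nut [[ 0.6357 -0.021   0.076 ]
 [ 0.651  -0.0554  0.076 ]
 [ 0.6157 -0.0703  0.076 ]
 [ 0.5977 -0.0386  0.076 ]] [ 0.625  -0.0464  0.076 ] [np.float64(-65.93012592480719), np.float64(-157.07729794516254), np.float64(119.56900663764115), np.float64(24.90410652319391)]
t [ 0.6258 -0.0455  0.0387]
s [ 0.6259 -0.0475  0.0415]
cup base top [[0.4385 0.3226 0.    ]] vial [[ 0.4012 -0.2569  0.    ]] bottle [[ 0.4215 -0.375   0.    ]] knob [[ 0.703  -0.1016  0.07  ]] (array([ 0.6436, -0.1278,  0.1021]), [np.float64(1.185723790825417), np.float64(1.1857237908254705)])
grip end [[ 0.459  -0.0764  0.018 ]] scale corners [[0.5006 0.2209 0.06  ]
 [0.545  0.0271 0.06  ]
 [0.6765 0.2938 0.06  ]]
```

>>> jog_arm(
  delta_pos=[
    [2,4.5,0],
    [4,9,0],
    [6,13.5,0],
    [8,18,0],
    [10,22.5,0],
    [12,27,0],
    [14,31.5,0],
    [16,36,0],
    [18,40.5,0],
    [20,45,0],
    [21,50,0],
    [22,55,0],
  ],
  turn=[10,20,30,40,50,60,70,80,90,100,110,120],
  grip=[0,0,0,0,0,0,0,0,0,0,0,0],
)

```text
time_s: 1.8
position: [0.4557, -0.0275, 0.2227]
tcp_rot: [[-0.793, 0.61, 0.001], [0.61, 0.793, -0.0], [-0.001, 0.0, -1.0]]
force: [1.6, -0.9, -0.7]
opening: 1.0
grasp_force: 0.0
```

>>> jog_arm(
  delta_pos=[
    [0,4,0],
    [0.2,8,0],
    [0.4,12,0],
    [0.6,15,0],
    [0.7,17.5,0],
    [0.7,18,-4],
    [0.7,18,-6],
    [0.7,18,-8],
    [0.7,18,-10],
    [0.7,18,-10],
  ],
  turn=[10,20,30,37,37,37,37,37,37,37],
  grip=[0,0,0,0,0,0,0,0,0,0],
)

```text
time_s: 3.05
position: [0.4612, 0.1509, 0.1215]
tcp_rot: [[-1.0, 0.016, -0.003], [0.016, 1.0, -0.0], [0.003, -0.0, -1.0]]
force: [-0.7, 0.5, -0.5]
opening: 0.999
grasp_force: 0.0
```

Run:
```python
from h import *
s=capture("scene");t=capture("top");r=read_state();print(r["time_s"],r["position"],r["tcp_rot"][:,1],r["joint_positions"],r["force"])
cv2.imwrite("pics/m2.png",np.hstack([crop(s,180,160,200,150,2),crop(t,180,160,200,150,2)]))
```

```text
3.15 [0.46256189 0.15102219 0.12291857] [1.56078402e-02 9.99878190e-01 3.67459265e-05] [ 4.89562422e+00  2.88236935e+01  1.07159634e+02 -1.12825313e-03
  4.39880748e+01 -8.42092640e+01] [-0.85718174 -0.42408514 -0.06732651]
```

>>> jog_arm(
  delta_pos=[
    [0,0,-3],
    [0,0,-5],
    [0,0,-7],
    [0,-0.1,-8],
    [0,-0.1,-8.5],
    [0,-0.1,-8.5],
    [0,-0.1,-8.5],
    [0,-0.1,-8.5],
    [0,-0.1,-8.5],
    [0,-0.1,-8.5],
    [0,-0.1,-8.5],
  ],
  turn=[0,0,0,0,0,0,0,0,0,0,0],
  grip=[0,0,0,0,0,0,1,1,1,1,1],
)

```text
time_s: 4.53
position: [0.4622, 0.15, 0.0376]
tcp_rot: [[-1.0, 0.016, -0.0], [0.016, 1.0, 0.0], [0.0, -0.0, -1.0]]
force: [-1.1, -0.4, 1.1]
opening: 0.513
grasp_force: 0.0
```

>>> jog_arm(
  delta_pos=[
    [0,0,0],
    [0,0,0],
    [0,0,0],
    [0,0,0],
    [0,0,0],
    [0,0,1],
    [0,0,3],
    [0,0,6],
    [0,0,9],
    [0,0,12],
    [0,0,12],
    [0,0,12],
  ],
  turn=[0,0,0,0,0,0,0,0,0,0,0,0],
  grip=[1,1,1,1,1,1,1,1,1,1,1,1],
)

```text
time_s: 6.02
position: [0.4612, 0.1496, 0.1567]
tcp_rot: [[-1.0, 0.016, -0.002], [0.016, 1.0, -0.0], [0.002, -0.0, -1.0]]
force: [0.1, -0.2, -4.6]
opening: 0.318
grasp_force: 29.9
```

Run:
```python
from h import *
s=capture("scene");t=capture("top");r=read_state();print(r["time_s"],r["position"],r["tcp_rot"][:,1],r["joint_positions"],r["force"],r["opening"],r["grasp_force"])
cv2.imwrite("pics/m3.png",np.hstack([crop(s,180,140,200,150,2),crop(t,180,160,200,150,2)]))
```

```text
6.125 [0.46087716 0.14970804 0.15612684] [ 1.57929982e-02  9.99875172e-01 -4.70202691e-04] [ 4.75790202e+00  2.54552131e+01  1.05659239e+02 -8.83529854e-03
  4.90912335e+01 -8.43313423e+01] [-0.99780323  0.31119932 -4.14664645] 0.3196647884754695 29.878861364049953
```

View pics/m3.png

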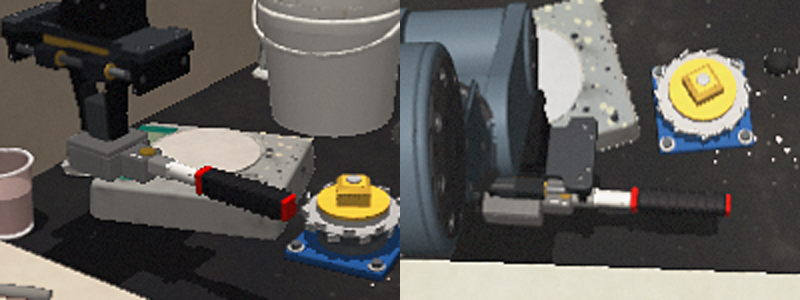

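>>> jog_arm(
  delta_pos=[
    [2,0,0],
    [4.5,-0.5,0],
    [7,-1.5,0],
    [9.5,-3.5,0],
    [12,-6,0],
    [14,-9,0],
    [15.5,-12.5,0],
    [16.3,-16,0],
    [16.5,-18.5,0],
    [16.5,-19.6,0],
    [16.5,-19.6,0],
    [16.5,-19.6,0],
  ],
  turn=[-4,-11,-19,-27,-35,-43,-51,-58,-62,-64,-64,-64],
  grip=[1,1,1,1,1,1,1,1,1,1,1,1],
)

```text
time_s: 7.62
position: [0.6266, -0.0448, 0.157]
tcp_rot: [[-0.426, 0.905, -0.001], [0.905, 0.426, 0.001], [0.001, -0.001, -1.0]]
force: [-0.5, 0.2, -5.0]
opening: 0.322
grasp_force: 29.9
```

Run:
```python
from h import *
print("grip end in previous pic: ")
s=capture("scene");t=capture("top");r=read_state();print(r["time_s"],r["position"],r["tcp_rot"][:,1],r["force"],r["grasp_force"])
cv2.imwrite("pics/m4.png",np.hstack([crop(s,230,150,160,150,2.5),crop(t,230,160,160,150,2.5)]))
```

```text
grip end in previous pic: 
7.725 [ 0.62689483 -0.04471078  0.15742012] [ 9.04790180e-01  4.25857549e-01 -2.79838876e-04] [-0.49616001 -0.5570656  -4.97918252] 29.88049273408251
```

View pics/m4.png

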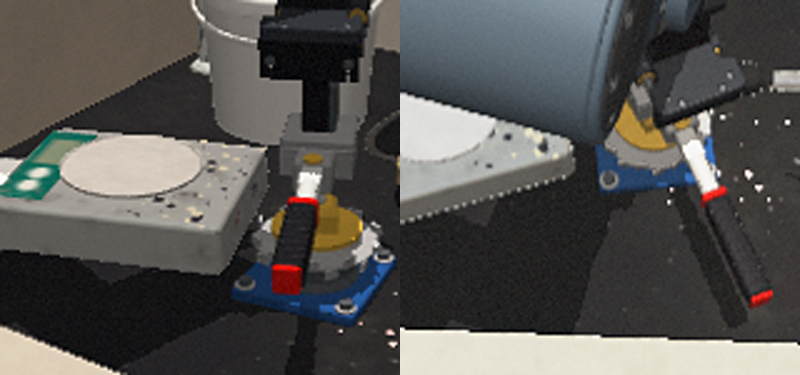

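The wrench is held above the nut, with its handle pointing at the robot. In the crops the end cap is at scene (287,277) and top (762,298), and the ring is at scene (302,200) and top (714,193). I'll check level and heading.

Run:
```python
from h import *
np.set_printoptions(precision=4,suppress=True)
s=capture("scene");t=capture("top")
def cents(c,x0,y0,x1,y1):
    h=cv2.cvtColor(c["color"],cv2.COLOR_BGR2HSV);m=cv2.inRange(h,(0,150,90),(8,255,255))|cv2.inRange(h,(172,150,90),(180,255,255))
    z=np.zeros_like(m);z[y0:y1,x0:x1]=m[y0:y1,x0:x1]
    n,l,st,ce=cv2.connectedComponentsWithStats(z);return [(st[i,4],st[i,:4],ce[i]) for i in range(1,n) if st[i,4]>8]
S=cents(s,320,200,375,280);T=cents(t,340,210,400,300);S=cents(s,330,210,370,275) or S
for q in S:print("S",q)
for q in T:print("T",q)
S.sort(key=lambda q:q[2][1]);T.sort(key=lambda q:q[2][1])
a,b=[tri(s,S[i][2],t,T[i][2]) for i in(0,-1)]
print(a,b); d=b[0]-a[0];print("dir",np.degrees(np.arctan2(d[1],d[0])),"slope deg",np.degrees(np.arctan2(d[2],np.hypot(*d[:2]))),np.linalg.norm(d))
# pin
p=tri(s,[(313+.5)/2.5-.5+230,(158+.5)/2.5-.5+150],t,[(681.-400)/2.5+230,(128)/2.5+160]);print("pin",p)
```

```text
S (np.int32(29), array([345, 228,  13,   4], dtype=int32), array([350.7931, 229.5517]))
S (np.int32(121), array([339, 256,  12,  11], dtype=int32), array([344.0909, 260.9256]))
T (np.int32(37), array([351, 234,  10,   9], dtype=int32), array([355.3514, 237.3243]))
T (np.int32(43), array([370, 276,   9,   7], dtype=int32), array([373.9302, 278.9302]))
(array([ 0.5098, -0.1007,  0.1487]), [np.float64(0.8265426123240154), np.float64(0.8265426123240186)]) (array([ 0.4216, -0.1412,  0.1385]), [np.float64(0.1602470901419007), np.float64(0.16024709014204971)])
dir -155.31230501936233 slope deg -6.034867596938048 0.0976941703932319
pin (array([ 0.5693, -0.0727,  0.1517]), [np.float64(2.401641487928012), np.float64(2.401641487928113)])
```

>>> jog_arm(
  delta_pos=[
    [-0.1,-0.2,0],
    [-0.1,-0.2,-1.5],
    [-0.1,-0.2,-3],
    [-0.1,-0.2,-3.5],
    [-0.1,-0.2,-4],
    [-0.1,-0.2,-4.3],
    [-0.1,-0.2,-4.6],
    [-0.1,-0.2,-4.6],
  ],
  turn=[0,0,0,0,0,0,0,0],
  grip=[1,1,1,1,1,1,1,1],
)

```text
time_s: 8.82
position: [0.6269, -0.0472, 0.1135]
tcp_rot: [[-0.424, 0.906, 0.002], [0.906, 0.424, 0.001], [0.0, 0.003, -1.0]]
force: [-0.8, 3.1, 5.3]
opening: 0.322
grasp_force: 30.0
```

>>> jog_arm(
  delta_pos=[
    [0,0.15,0],
    [0,0.15,0],
    [0,0.15,-0.2],
    [0,0.15,-0.2],
  ],
  turn=[0,0,0,0],
  grip=[1,1,1,1],
)

```text
time_s: 9.32
position: [0.6271, -0.0468, 0.1132]
tcp_rot: [[-0.425, 0.905, 0.003], [0.905, 0.425, -0.001], [-0.002, 0.002, -1.0]]
force: [-4.9, 1.5, 15.4]
opening: 0.319
grasp_force: 30.0
```

>>> jog_arm(
  delta_pos=[
    [-0.15,0.05,0],
    [-0.15,0.05,0],
    [-0.15,0.05,0],
  ],
  turn=[0,0,0],
  grip=[1,1,1],
)

```text
time_s: 9.7
position: [0.6269, -0.0467, 0.1133]
tcp_rot: [[-0.424, 0.905, 0.006], [0.906, 0.424, -0.002], [-0.004, 0.005, -1.0]]
force: [-3.3, 1.0, 14.0]
opening: 0.319
grasp_force: 30.0
```

Run:
```python
from h import *
r=read_state();print(r["position"],r["force"],r["moment"],np.degrees(np.arctan2(*r["tcp_rot"][1::-1,1])))
```

```text
[ 0.62691661 -0.04672244  0.11325271] [-3.25692682  0.95849949 13.97190904] [ 0.40809722  0.20015152 -0.01315829] 25.107994181590467
```

>>> jog_arm(
  delta_pos=[
    [-0.1,0,0.2],
    [-0.15,0,0.1],
    [-0.2,0,0],
    [-0.2,0,0],
    [-0.2,0,0],
    [-0.2,0,0],
    [-0.2,0,0],
    [-0.2,0,0],
  ],
  turn=[0,0,1,2,3,3,3,3],
  grip=[1,1,1,1,1,1,1,1],
)

```text
time_s: 10.7
position: [0.6269, -0.0465, 0.1131]
tcp_rot: [[-0.47, 0.883, 0.01], [0.883, 0.47, -0.001], [-0.006, 0.008, -1.0]]
force: [0.9, 1.8, 12.9]
opening: 0.321
grasp_force: 30.0
```

Run:
```python
from h import *
r=read_state();print(r["position"],r["force"],r["moment"],np.degrees(np.arctan2(*r["tcp_rot"][1::-1,1])))
s=capture("scene");t=capture("top")
cv2.imwrite("pics/m5.png",np.hstack([crop(s,320,190,80,100,5),crop(t,290,165,80,100,5)]))
```

```text
[ 0.62690013 -0.04652893  0.11309836] [ 0.93239857  1.84465159 12.8877399 ] [ 0.6420872  -0.65054462 -0.12361562] 28.043174010460746
```

View pics/m5.png

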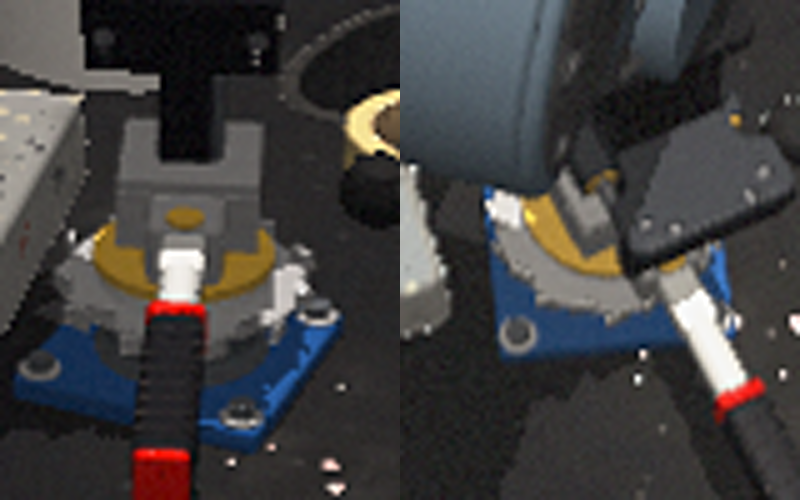

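The head is sitting square about 16 mm above the flange, still at the nut's taper. I'll back off and try again, centred.

>>> jog_arm(
  delta_pos=[
    [0.1,0,0.6],
    [0.2,0,0.9],
    [0.2,0,0.9],
    [0.2,0,0.9],
  ],
  turn=[-3,-3,-3,-3],
  grip=[1,1,1,1],
)

```text
time_s: 11.3
position: [0.624, -0.0461, 0.1176]
tcp_rot: [[-0.425, 0.905, -0.002], [0.905, 0.425, 0.0], [0.001, -0.002, -1.0]]
force: [0.1, -0.7, -4.9]
opening: 0.321
grasp_force: 30.0
```

```bash
cat > m.py <<'E'
from h import *
np.set_printoptions(precision=4,suppress=True)
s=capture("scene");t=capture("top");r=read_state();print(r["time_s"],r["position"],r["force"],r["moment"],np.degrees(np.arctan2(*r["tcp_rot"][1::-1,1])),r["tcp_rot"][:,2])
def cents(c,x0,y0,x1,y1):
    h=cv2.cvtColor(c["color"],cv2.COLOR_BGR2HSV);m=cv2.inRange(h,(0,150,90),(8,255,255))|cv2.inRange(h,(172,150,90),(180,255,255))
    z=np.zeros_like(m);z[y0:y1,x0:x1]=m[y0:y1,x0:x1]
    n,l,st,ce=cv2.connectedComponentsWithStats(z);return sorted([tuple(ce[i]) for i in range(1,n) if st[i,4]>8],key=lambda q:q[1])
S=cents(s,280,210,375,320);T=cents(t,240,210,400,310)
a,b=[tri(s,S[i],t,T[i])[0] for i in(0,-1)];d=b-a
print("ring",a,"cap",b,"dir",np.degrees(np.arctan2(d[1],d[0])),"cap from nut",np.degrees(np.arctan2(b[1]+.0465,b[0]-.6265)))
E
python3 m.py
```

```text
11.4 [ 0.6241 -0.046   0.1178] [ 1.6245 -0.2105 -4.636 ] [ 0.1196 -0.2362 -0.0062] 25.119123287901914 [-0.0016  0.0002 -1.    ]
ring [ 0.507  -0.1016  0.1083] cap [ 0.4192 -0.1435  0.0986] dir -154.4877743391199 cap from nut -154.9221710463049
```

>>> jog_arm(
  delta_pos=[
    [0.2,0,0],
    [0.2,0,0],
    [0.2,0,-0.5],
    [0.2,0,-0.7],
    [0.2,0,-0.7],
    [0.2,0,-0.7],
    [0.2,0,-0.7],
    [0.2,0,-0.7],
    [0.2,0,-0.7],
  ],
  turn=[0,0,0,0,-1,-2,-3,-4,-4],
  grip=[1,1,1,1,1,1,1,1,1],
)

```text
time_s: 12.52
position: [0.6273, -0.0458, 0.1133]
tcp_rot: [[-0.36, 0.933, 0.002], [0.933, 0.36, 0.0], [-0.001, 0.002, -1.0]]
force: [-2.5, 1.1, 6.1]
opening: 0.322
grasp_force: 30.0
```

```bash
python3 m.py
```

```text
12.625 [ 0.6274 -0.0458  0.1133] [-2.0916  1.2371  5.4547] [0.327  0.003  0.0234] 21.11451147804641 [ 0.002  0.    -1.   ]
ring [ 0.5074 -0.0941  0.1032] cap [ 0.4161 -0.1289  0.0937] dir -159.18465245733196 cap from nut -158.62361485963362
```

>>> jog_arm(
  delta_pos=[
    [-0.3,0,-0.05],
    [-0.3,0.2,-0.05],
    [-0.15,0.3,-0.05],
    [0,0.3,-0.05],
    [0.2,0.2,-0.05],
    [0.3,0,-0.05],
    [0.2,-0.2,-0.05],
    [0,-0.3,-0.05],
    [-0.2,-0.3,-0.05],
    [-0.3,-0.1,-0.05],
    [-0.1,0,-0.05],
    [-0.1,0,-0.05],
  ],
  turn=[1,2,2,2,2,2,2,2,2,2,2,2],
  grip=[1,1,1,1,1,1,1,1,1,1,1,1],
)

```text
time_s: 14.12
position: [0.6271, -0.0461, 0.1132]
tcp_rot: [[-0.393, 0.92, 0.003], [0.92, 0.393, -0.001], [-0.002, 0.003, -1.0]]
force: [-0.8, 1.1, 10.1]
opening: 0.323
grasp_force: 30.0
```

```bash
python3 m.py
```

```text
14.225 [ 0.6271 -0.0461  0.1132] [0.0888 1.0069 8.585 ] [ 0.4022 -0.2728 -0.0228] 23.12445555300467 [ 0.0037 -0.0006 -1.    ]
ring [ 0.5088 -0.0982  0.1036] cap [ 0.4192 -0.1364  0.0929] dir -156.8771643171867 cap from nut -156.54886112734587
```

Run:
```python
from h import *
s=capture("scene");t=capture("top")
cv2.imwrite("pics/m6.png",np.hstack([crop(s,270,110,200,200,2),crop(t,270,110,200,200,2)]))
for a,b in(([497,182],[425,172]),([455,210],[425,185])): print(tri(s,a,t,b))
```

```text
(array([ 0.65399153, -0.27812123,  0.22238665]), [np.float64(40.61126195482788), np.float64(40.61126195482796)])
(array([ 0.62767752, -0.2510054 ,  0.17876666]), [np.float64(4.633882583136449), np.float64(4.633882583136293)])
```

View pics/m6.png

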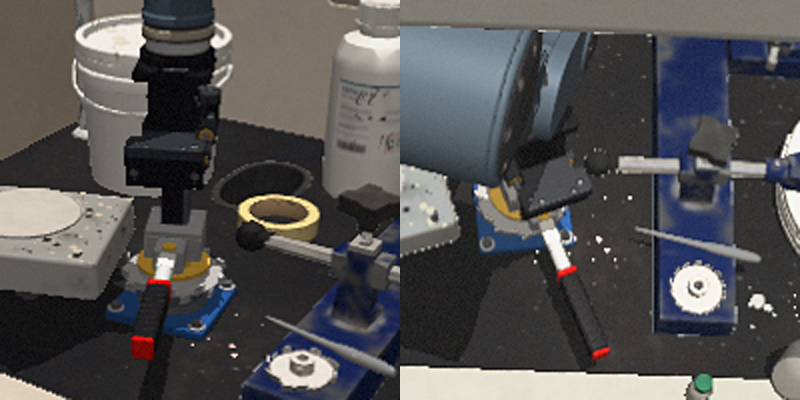

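Run:
```python
from h import *
s=capture("scene");t=capture("top");np.set_printoptions(precision=4,suppress=True)
s["color"]=cv2.imread("pics/scene0.png");t["color"]=cv2.imread("pics/top0.png")
P=plane(s,[[(541-400+.5)/5-.5+320,(137+.5)/5-.5+215],[(626-400+.5)/5-.5+320,(138+.5)/5-.5+215]],.06);d=P[1]-P[0];print(P,np.linalg.norm(d),np.degrees(np.arctan2(d[1],d[0])))
# expected edge pictures for candidate angles
for a in(18,22,26,30,34):
    a_=np.radians(a);R=np.array([[np.cos(a_),-np.sin(a_)],[np.sin(a_),np.cos(a_)]])
    C=(R@(np.array([[1,1],[1,-1],[-1,-1],[-1,1]]).T*.018)).T+[.6265,-.0465]
    u=proj(s,np.c_[C,np.full(4,.06)]);print(a,((u-[320,215]+.5)*5+[400,0]).round(0).tolist())
cv2.imwrite("pics/m7.png",np.hstack([crop(s,340,222,32,28,12),crop(t,318,186,32,28,12)]))
```

```text
[[ 0.6069 -0.0376  0.06  ]
 [ 0.6257 -0.0688  0.06  ]] 0.036443116497186574 -58.931605333962196
18 [[551.0, 101.0], [632.0, 111.0], [615.0, 149.0], [533.0, 139.0]]
22 [[548.0, 102.0], [629.0, 109.0], [618.0, 148.0], [535.0, 140.0]]
26 [[545.0, 103.0], [627.0, 107.0], [621.0, 147.0], [537.0, 142.0]]
30 [[542.0, 104.0], [624.0, 106.0], [625.0, 145.0], [540.0, 144.0]]
34 [[539.0, 106.0], [621.0, 105.0], [627.0, 144.0], [543.0, 145.0]]
```

View pics/m7.png

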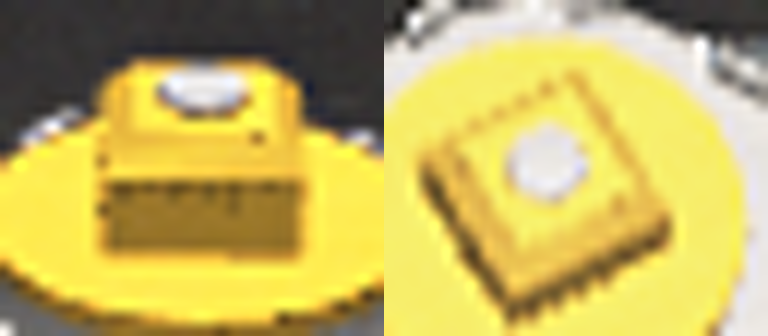

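Edge-on in the scene view, the nut face gives an angle of about 29–31°, not 25°. I'll lift, turn to about 30° and press again.

>>> jog_arm(
  delta_pos=[
    [0,0,0.5],
    [0,0,0.9],
    [0,0,0.9],
    [0.05,0,0.5],
    [0.05,0,0.2],
    [0.05,0,0],
    [0.05,0,-0.2],
    [0.05,0,-0.3],
    [0.05,0,-0.3],
  ],
  turn=[0,4,7,7,7,7,7,7,7],
  grip=[1,1,1,1,1,1,1,1,1],
)

```text
time_s: 15.55
position: [0.6264, -0.0459, 0.1129]
tcp_rot: [[-0.502, 0.865, 0.002], [0.865, 0.502, -0.001], [-0.001, 0.001, -1.0]]
force: [-6.6, 1.7, 22.1]
opening: 0.319
grasp_force: 30.1
```

```bash
python3 m.py
```

```text
15.65 [ 0.6264 -0.0459  0.1129] [-8.1196  1.3278 22.8308] [0.6058 0.782  0.0741] 30.10191879449925 [ 0.0017 -0.0005 -1.    ]
ring [ 0.5142 -0.1111  0.1038] cap [ 0.4308 -0.1609  0.0934] dir -149.13984464527368 cap from nut -149.6824028574352
```

>>> jog_arm(
  delta_pos=[
    [-0.15,0,0.4],
    [-0.15,0,0.4],
    [-0.15,0,0.2],
    [-0.15,0,0.1],
    [-0.15,0,0.1],
    [-0.15,0,0.1],
  ],
  turn=[0,0,0,0,0,0],
  grip=[1,1,1,1,1,1],
)

```text
time_s: 16.4
position: [0.6262, -0.0461, 0.113]
tcp_rot: [[-0.502, 0.865, 0.004], [0.865, 0.502, -0.001], [-0.002, 0.003, -1.0]]
force: [-4.2, 2.4, 21.1]
opening: 0.316
grasp_force: 30.1
```

```bash
python3 m.py
```

```text
16.5 [ 0.6262 -0.0461  0.113 ] [-3.917   2.4094 20.3138] [0.7647 0.2108 0.0793] 30.106877493493066 [ 0.0038 -0.0006 -1.    ]
ring [ 0.5141 -0.1112  0.103 ] cap [ 0.431  -0.1613  0.0921] dir -148.89143562126046 cap from nut -149.57270988153977
```

>>> jog_arm(
  delta_pos=[
    [0.1,0,0.5],
    [0.15,0,0.3],
    [0.15,0,0.22],
    [0.15,0,0.22],
    [0.15,0,0.22],
    [0.15,0,0.22],
    [0.15,0,0.22],
    [0.15,0,0.22],
  ],
  turn=[0,0,0,1,2,3,4,4],
  grip=[1,1,1,1,1,1,1,1],
)

```text
time_s: 17.5
position: [0.6276, -0.0462, 0.1129]
tcp_rot: [[-0.56, 0.828, 0.003], [0.828, 0.56, -0.0], [-0.002, 0.002, -1.0]]
force: [-0.8, 1.1, 11.4]
opening: 0.317
grasp_force: 30.0
```

```bash
python3 m.py
```

```text
17.6 [ 0.6276 -0.0462  0.1129] [ 0.4425  1.489  11.5041] [ 0.6442 -0.1313 -0.0933] 34.055686161800786 [ 0.0026 -0.0001 -1.    ]
ring [ 0.5198 -0.1183  0.1032] cap [ 0.4404 -0.1743  0.0932] dir -144.78534544572244 cap from nut -145.52009494259383
```

Across the attempts the moment puts the contact consistently on the socket's +y side. The socket must sit too far −y, so I'll lift and shift +y.

>>> jog_arm(
  delta_pos=[
    [-0.05,0.1,0.7],
    [-0.05,0.2,0.7],
    [-0.05,0.2,0.4],
    [-0.05,0.2,0.2],
    [-0.05,0.2,0],
    [-0.05,0.2,-0.1],
    [-0.05,0.2,-0.1],
  ],
  turn=[-2,-4,-4,-4,-4,-4,-4],
  grip=[1,1,1,1,1,1,1],
)

```text
time_s: 18.48
position: [0.6253, -0.0438, 0.1133]
tcp_rot: [[-0.502, 0.865, -0.0], [0.865, 0.502, -0.0], [0.0, -0.0, -1.0]]
force: [-5.9, 2.4, 13.8]
opening: 0.321
grasp_force: 30.0
```

```bash
python3 m.py
```

```text
18.575 [ 0.6252 -0.0438  0.1132] [-5.6752  1.3326 14.7653] [ 0.3431  0.6981 -0.0254] 30.13689405323294 [-0.0004 -0.0002 -1.    ]
ring [ 0.5133 -0.1092  0.1042] cap [ 0.4297 -0.1591  0.0937] dir -149.16716798568447 cap from nut -150.22342377151816
```

>>> jog_arm(
  delta_pos=[
    [-0.2,0.05,0.4],
    [-0.2,0.05,0.3],
    [-0.2,0.05,0.1],
    [-0.2,0.05,0],
    [-0.2,0.05,0],
  ],
  turn=[0,0,0,0,0],
  grip=[1,1,1,1,1],
)

```text
time_s: 19.2
position: [0.6246, -0.0435, 0.1133]
tcp_rot: [[-0.502, 0.865, 0.002], [0.865, 0.502, -0.0], [-0.002, 0.002, -1.0]]
force: [-3.8, 2.5, 16.6]
opening: 0.32
grasp_force: 30.0
```

```bash
python3 m.py
```

```text
19.3 [ 0.6246 -0.0435  0.1133] [-3.6853  2.418  17.1076] [0.3918 0.3228 0.0127] 30.11303543170663 [ 0.0025 -0.0004 -1.    ]
ring [ 0.5135 -0.1093  0.1035] cap [ 0.4291 -0.1588  0.0938] dir -149.6205826968916 cap from nut -150.3721159518151
```

>>> jog_arm(
  delta_pos=[
    [0.1,-0.1,0.6],
    [0.25,-0.28,0.8],
    [0.25,-0.28,0.8],
    [0.25,-0.28,0.5],
    [0.25,-0.28,0.2],
    [0.25,-0.28,0.1],
    [0.25,-0.28,0.1],
  ],
  turn=[1,1,1,1,1,1,1],
  grip=[1,1,1,1,1,1,1],
)

```text
time_s: 20.18
position: [0.6266, -0.0463, 0.1133]
tcp_rot: [[-0.517, 0.856, 0.001], [0.856, 0.517, -0.0], [-0.001, 0.001, -1.0]]
force: [-3.1, 0.7, 6.9]
opening: 0.318
grasp_force: 30.0
```

```bash
python3 m.py
```

```text
20.275 [ 0.6266 -0.0462  0.1132] [-2.6757  0.9626  7.8175] [0.3331 0.195  0.0003] 31.114643411516195 [ 0.0013 -0.0002 -1.    ]
ring [ 0.5163 -0.1139  0.1037] cap [ 0.433  -0.165   0.0939] dir -148.48775423684063 cap from nut -148.51702479414882
```

>>> jog_arm(
  delta_pos=[
    [0,0,2],
    [0,0,4.5],
    [0,4,5],
    [0,8,5],
    [0,12,5],
    [0,13,5],
    [0,13,5],
  ],
  turn=[0,0,0,0,0,0,0],
  grip=[1,1,1,1,1,1,1],
)

```text
time_s: 21.15
position: [0.6257, 0.0841, 0.1607]
tcp_rot: [[-0.518, 0.855, -0.001], [0.855, 0.518, -0.001], [0.0, -0.001, -1.0]]
force: [-0.3, -0.4, -4.9]
opening: 0.32
grasp_force: 30.0
```

```bash
python3 m.py
python3 - <<'E'
from h import *
s=capture("scene");t=capture("top")
a=np.hstack([crop(s,340,222,32,28,12),crop(t,318,186,32,28,12)]);b=np.hstack([crop(s,240,130,192,84*2-40,2),crop(t,220,130,192,84*2-40,2)])
cv2.imwrite("pics/m8.png",np.vstack([a,b]))
E
```

```text
21.25 [0.6262 0.0826 0.1609] [-0.2859 -0.4891 -4.1654] [ 0.1274 -0.2675  0.0235] 31.088521118317942 [-0.0005 -0.0009 -1.    ]
ring [0.5156 0.0148 0.1523] cap [ 0.4324 -0.0356  0.1416] dir -148.81338814470195 cap from nut 176.77527501276663
```

View pics/m8.png

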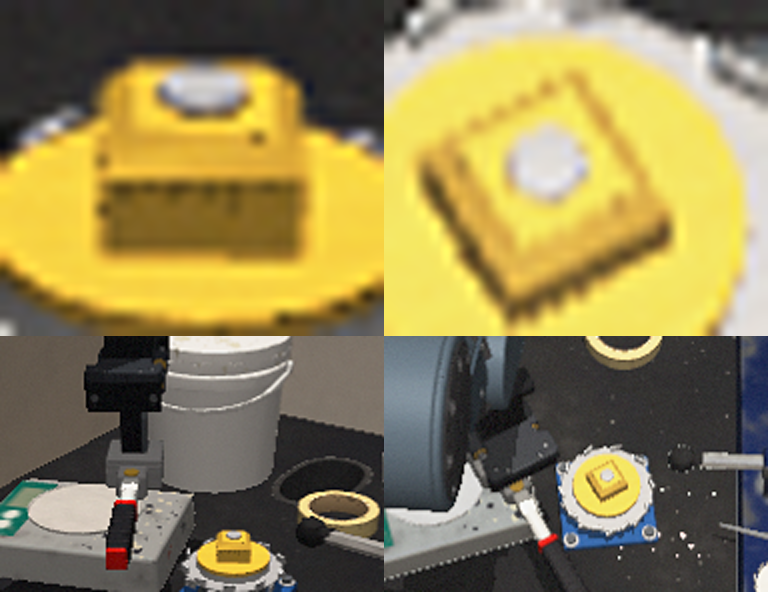

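Run:
```python
from h import *
np.set_printoptions(precision=4,suppress=True)
s=capture("scene");t=capture("top")
q=lambda x,y,o:[(x+.5)/12-.5+o[0],(y+.5)/12-.5+o[1]]
def show(n,P):
    print(n,P[:,:2].tolist(),P.mean(0))
    for i in range(len(P)):
        d=P[(i+1)%len(P)]-P[i];print("  ",np.linalg.norm(d)*1e3,(np.degrees(np.arctan2(d[1],d[0]))%90))
show("top sh",plane(t,[q(x-384,y,(318,186)) for x,y in((425,158),(577,72),(670,215),(508,298))],.076))
show("sc sh",plane(s,[q(x,y,(340,222)) for x,y in((100,180),(302,182))],.076))
show("sc base",plane(s,[q(x,y,(340,222)) for x,y in((103,252),(298,256))],.06))
# side-edge test: predicted corners in the same 12x crops for angles, centre c
for c in((.6258,-.0465),(.627,-.046)):
  for a in(22,25,28,31):
    a_=np.radians(a);R=np.array([[np.cos(a_),-np.sin(a_)],[np.sin(a_),np.cos(a_)]])
    C=(R@(np.array([[-1,1],[1,1],[1,-1],[-1,-1]]).T*.018)).T+c
    X=np.c_[C,np.full(4,.076)]
    print(c,a,((proj(t,X)-[318,186]+.5)*12+[384,0]).round().astype(int).tolist(),((proj(s,X)-[340,222]+.5)*12).round().astype(int).tolist())
```

```text
top sh [[0.6313060696363855, -0.0220382127644854], [0.6509672318769909, -0.050796162577447894], [0.621108967323936, -0.06967250567710448], [0.6023234271946336, -0.03911607920677602]] [ 0.6264 -0.0454  0.076 ]
   34.8364891758093 34.35953632694817
   35.32466972154405 32.301003290209536
   35.86909138222236 31.58245093498111
   33.639962620775194 30.508490183984886
sc sh [[0.6023814936677128, -0.04025670248755797], [0.6208872154968698, -0.07074678973380805]] [ 0.6116 -0.0555  0.076 ]
   35.666611287057805 31.25533231462392
   35.666611287057805 31.255332314623928
sc base [[0.6051519128499768, -0.03943855467956542], [0.6225411743840565, -0.06953021863827358]] [ 0.6138 -0.0545  0.06  ]
   34.754778901676815 30.0226023645058
   34.754778901676815 30.022602364505815
(0.6258, -0.0465) 22 [[495, 298], [432, 138], [606, 82], [671, 240]] [[83, 175], [115, 85], [311, 101], [284, 193]]
(0.6258, -0.0465) 25 [[502, 300], [429, 144], [600, 79], [674, 235]] [[87, 178], [109, 87], [306, 98], [290, 191]]
(0.6258, -0.0465) 28 [[508, 303], [427, 149], [594, 77], [676, 229]] [[92, 181], [103, 89], [301, 96], [296, 188]]
(0.6258, -0.0465) 31 [[515, 305], [424, 155], [587, 75], [678, 223]] [[97, 183], [98, 91], [296, 93], [301, 186]]
(0.627, -0.046) 22 [[493, 292], [429, 132], [604, 76], [669, 235]] [[84, 172], [116, 82], [312, 98], [285, 189]]
(0.627, -0.046) 25 [[499, 295], [427, 138], [598, 73], [671, 229]] [[88, 175], [110, 84], [307, 95], [291, 187]]
(0.627, -0.046) 28 [[506, 297], [424, 144], [591, 71], [674, 223]] [[93, 177], [104, 86], [302, 93], [297, 185]]
(0.627, -0.046) 31 [[512, 299], [422, 150], [585, 69], [676, 217]] [[98, 180], [99, 88], [297, 90], [302, 183]]
```

The nut hasn't moved: it sits at about 31.5° with its centre near (0.626, −0.045). Earlier contacts on opposite sides of it also put the centre between them, so I'll retry there.

>>> jog_arm(
  delta_pos=[
    [0,-4,0],
    [0,-8,0],
    [0,-11,0],
    [-0.02,-12.88,0],
    [-0.02,-12.88,-1.5],
    [-0.02,-12.88,-3.5],
    [-0.02,-12.88,-4.3],
    [-0.02,-12.88,-4.7],
    [-0.02,-12.88,-5.0],
    [-0.02,-12.88,-5.2],
    [-0.02,-12.88,-5.2],
  ],
  turn=[0,0,0,0,0,0,0,0,0,0,0],
  grip=[1,1,1,1,1,1,1,1,1,1,1],
)

```text
time_s: 22.82
position: [0.6271, -0.0449, 0.1103]
tcp_rot: [[-0.517, 0.856, 0.003], [0.856, 0.517, -0.001], [-0.002, 0.002, -1.0]]
force: [0.9, 0.6, -3.9]
opening: 0.317
grasp_force: 30.0
```

```bash
python3 m.py
```

```text
22.925 [ 0.6271 -0.045   0.1097] [ 0.2252  1.4506 -4.5484] [ 0.3075 -0.5507  0.0434] 31.104441551545722 [ 0.0027 -0.0001 -1.    ]
ring [ 0.516  -0.1124  0.1011] cap [ 0.4338 -0.1637  0.0906] dir -148.0144604961181 cap from nut -148.68748591044638
```

It's in. Now I'll lower it to the seat.

>>> jog_arm(
  delta_pos=[
    [0.1,0,-0.2],
    [0.1,0,-0.5],
    [0.1,0,-0.8],
    [0.1,0,-1.1],
    [0.1,0,-1.3],
    [0.1,0,-1.3],
  ],
  turn=[0,0,0,0,0,0],
  grip=[1,1,1,1,1,1],
)

```text
time_s: 23.68
position: [0.6272, -0.0448, 0.0977]
tcp_rot: [[-0.517, 0.856, 0.001], [0.856, 0.517, 0.0], [-0.0, 0.001, -1.0]]
force: [0.3, 3.1, 4.2]
opening: 0.319
grasp_force: 30.0
```

```bash
python3 m.py
```

```text
23.775 [ 0.6272 -0.0448  0.0977] [-0.9136  3.9788  5.6138] [ 0.5236  0.0148 -0.0038] 31.11250015146106 [ 0.0008  0.0001 -1.    ]
ring [ 0.5164 -0.1118  0.0882] cap [ 0.4339 -0.1631  0.0779] dir -148.1215695554322 cap from nut -148.81265024401125
```

It's seated: TCP z is 0.0977 and the cap puts the underside at about 0.060. Releasing.

>>> jog_arm(
  delta_pos=[
    [0,0,0],
    [0,0,0],
    [0,0,0],
    [0,0,0],
    [0,0,1],
    [0,0,4],
    [0,0,7],
    [0,0,10],
    [0,0,10],
  ],
  turn=[0,0,0,0,0,0,0,0,0],
  grip=[0.3,0.3,0.3,0.3,0.3,0.3,1,1,1],
)

```text
time_s: 24.9
position: [0.6291, -0.0456, 0.1997]
tcp_rot: [[-0.517, 0.856, 0.007], [0.856, 0.517, -0.002], [-0.005, 0.005, -1.0]]
force: [0.5, -0.2, -0.5]
opening: 0.445
grasp_force: 0.0
```

```bash
python3 m.py
```

```text
25.0 [ 0.6267 -0.0451  0.1963] [-0.074  -0.1437  0.3337] [ 0.0186 -0.1173  0.0381] 31.108212447029214 [ 0.0001 -0.0001 -1.    ]
ring [ 0.5165 -0.1119  0.0882] cap [ 0.4339 -0.1631  0.0781] dir -148.210662267839 cap from nut -148.80446684244149
```

>>> jog_arm(
  delta_pos=[
    [-3.5,-3,0],
    [-7,-6,0],
    [-10.5,-9,0],
    [-13.6,-12.2,0],
    [-13.6,-12.2,-4],
    [-13.6,-12.2,-8],
    [-13.6,-12.2,-11],
    [-13.6,-12.2,-12.6],
    [-13.6,-12.2,-12.6],
  ],
  turn=[0,0,0,0,0,0,0,0,0],
  grip=[1,1,1,1,1,1,1,1,1],
)

```text
time_s: 26.12
position: [0.49, -0.1665, 0.0688]
tcp_rot: [[-0.517, 0.856, -0.003], [0.856, 0.517, 0.002], [0.003, -0.002, -1.0]]
force: [-0.5, -0.2, 0.7]
opening: 0.005
grasp_force: 0.0
```

```bash
python3 m.py
python3 - <<'E'
import numpy as np
n=np.array([.627,-.045]);p0=None
for a in range(0,72,2):
    P=n+.1815*np.array([np.cos(np.radians(-138.3-a)),np.sin(np.radians(-138.3-a))])
    if p0 is None:p0=P
    print(a,((P-p0)*100).round(2),end="; ")
print(p0)
E
```

```text
26.225 [ 0.4914 -0.1673  0.0706] [ 0.535   0.1482 -0.3109] [ 0.0342 -0.0811  0.0008] 31.109101710332425 [ 0.0005 -0.0003 -1.    ]
ring [ 0.5133 -0.1067  0.0881] cap [ 0.4342 -0.1627  0.0778] dir -144.6808420827187 cap from nut -148.85145280604794
0 [0. 0.]; 2 [-0.41  0.48]; 4 [-0.81  0.97]; 6 [-1.19  1.48]; 8 [-1.55  2.  ]; 10 [-1.89  2.54]; 12 [-2.21  3.08]; 14 [-2.52  3.64]; 16 [-2.8  4.2]; 18 [-3.07  4.78]; 20 [-3.31  5.36]; 22 [-3.54  5.96]; 24 [-3.74  6.56]; 26 [-3.92  7.16]; 28 [-4.08  7.78]; 30 [-4.22  8.39]; 32 [-4.34  9.02]; 34 [-4.43  9.64]; 36 [-4.51 10.27]; 38 [-4.56 10.9 ]; 40 [-4.59 11.54]; 42 [-4.6  12.17]; 44 [-4.58 12.8 ]; 46 [-4.55 13.43]; 48 [-4.49 14.07]; 50 [-4.41 14.69]; 52 [-4.31 15.32]; 54 [-4.18 15.94]; 56 [-4.04 16.56]; 58 [-3.87 17.17]; 60 [-3.68 17.77]; 62 [-3.47 18.37]; 64 [-3.24 18.96]; 66 [-2.99 19.54]; 68 [-2.72 20.12]; 70 [-2.43 20.68]; [ 0.49148517 -0.16573931]
```

>>> jog_arm(
  delta_pos=[
    [-0.41,0.48,0],
    [-0.81,0.97,0],
    [-1.19,1.48,0],
    [-1.55,2.0,0],
    [-1.89,2.54,0],
    [-2.21,3.08,0],
    [-2.52,3.64,0],
    [-2.8,4.2,0],
    [-3.07,4.78,0],
    [-3.31,5.36,0],
    [-3.54,5.96,0],
    [-3.54,5.96,0],
  ],
  turn=[-2,-4,-6,-8,-10,-12,-14,-16,-18,-20,-22,-22],
  grip=[1,1,1,1,1,1,1,1,1,1,1,1],
)

```text
time_s: 27.72
position: [0.4563, -0.1076, 0.0715]
tcp_rot: [[-0.159, 0.987, 0.002], [0.987, 0.159, -0.001], [-0.002, 0.002, -1.0]]
force: [0.5, -0.2, 0.1]
opening: 0.005
grasp_force: 0.0
```

```bash
python3 m.py
```

```text
27.825 [ 0.4564 -0.1079  0.0711] [ 0.3593 -0.1294  0.8843] [-0.0305 -0.151  -0.0108] 9.147808051021975 [ 0.002 -0.001 -1.   ]Traceback (most recent call last):
  File "m.py", line 9, in <module>
    a,b=[tri(s,S[i],t,T[i])[0] for i in(0,-1)];d=b-a
                      ~^^^
IndexError: list index out of range
```

```bash
sed -i '/^a,b=/,$d' m.py
cat >> m.py <<'E'
p=r["position"][:2]-[.627,-.045];print("psi",np.degrees(np.arctan2(p[1],p[0])),"tang F",r["force"][:2]@np.array([-p[1],p[0]])/np.linalg.norm(p))
for c,L,n in((s,S,"S"),(t,T,"T")):
    for u in L:
        P=plane(c,[u],.078)[0];d=P[:2]-[.627,-.045];print(n,np.round(u,1),P[:2],np.hypot(*d),np.degrees(np.arctan2(d[1],d[0])))
E
python3 m.py
```

```text
27.925 [ 0.4561 -0.1078  0.0707] [ 0.0322  0.1367 -0.7882] [-0.0165 -0.0965 -0.0215] 9.120096893018408 [ 0.0011 -0.0006 -1.    ]
psi -159.81075961842794 tang F -0.11716206987326346
S [317.8 286.4] [ 0.4081 -0.0956] 0.22469529370676 -166.99418836993183
```

>>> jog_arm(
  delta_pos=[
    [-0.1,0.3,0],
    [-0.2,0.6,0],
    [-0.29,0.9,0],
    [-0.38,1.2,0],
    [-0.46,1.51,0],
    [-0.54,1.82,0],
    [-0.54,1.82,0],
  ],
  turn=[-1,-2,-3,-4,-5,-6,-6],
  grip=[1,1,1,1,1,1,1],
)

```text
time_s: 28.8
position: [0.4497, -0.0888, 0.0702]
tcp_rot: [[-0.054, 0.999, -0.001], [0.999, 0.054, 0.001], [0.001, -0.001, -1.0]]
force: [0.7, -0.1, -0.1]
opening: 0.006
grasp_force: 0.1
```

```bash
python3 m.py
```

```text
28.9 [ 0.4496 -0.0889  0.0701] [-0.277   0.1431 -0.144 ] [-0.0275 -0.105   0.0113] 3.1121002864387437 [-0.0013  0.0007 -1.    ]
psi -166.08900189585506 tang F -0.20548534699826898
S [305.8 283.5] [ 0.404  -0.0722] 0.22463522336651603 -173.0576402908348
```

>>> jog_arm(
  delta_pos=[
    [-0.07,0.31,0],
    [-0.14,0.61,0],
    [-0.2,0.92,0],
    [-0.2,0.92,0],
  ],
  turn=[-1,-2,-3,-3],
  grip=[1,1,1,1],
)

```text
time_s: 29.4
position: [0.448, -0.0797, 0.0702]
tcp_rot: [[-0.002, 1.0, -0.0], [1.0, 0.002, 0.0], [0.0, -0.0, -1.0]]
force: [0.6, -0.1, 0.5]
opening: 0.006
grasp_force: 0.0
```

```bash
python3 m.py
```

```text
29.5 [ 0.4483 -0.0799  0.0703] [-0.83    0.4355  0.3038] [-0.047  -0.1004 -0.0375] 0.10451778147717183 [ 0.0002  0.0002 -1.    ]
psi -168.93901425171262 tang F -0.5866900037446661
S [300.  282.1] [ 0.4023 -0.0606] 0.2251953897744479 -176.03409629960476
```

>>> jog_arm(
  delta_pos=[
    [-0.05,0.31,0],
    [-0.1,0.63,0],
    [-0.15,0.94,0],
    [-0.15,0.94,0],
  ],
  turn=[-1,-2,-3,-3],
  grip=[1,1,1,1],
)

```text
time_s: 30.0
position: [0.4466, -0.0703, 0.0703]
tcp_rot: [[0.051, 0.999, -0.0], [0.999, -0.051, 0.0], [0.0, -0.0, -1.0]]
force: [-0.1, 0.7, -0.7]
opening: 0.002
grasp_force: 0.1
```

>>> jog_arm(
  delta_pos=[
    [-0.04,0.32,0],
    [-0.08,0.63,0],
    [-0.1,0.95,0],
    [-0.1,0.95,0],
  ],
  turn=[-1,-2,-3,-3],
  grip=[1,1,1,1],
)

```text
time_s: 30.5
position: [0.4458, -0.0619, 0.0703]
tcp_rot: [[0.101, 0.995, 0.0], [0.995, -0.101, -0.002], [-0.002, 0.0, -1.0]]
force: [-2.2, -5.3, 0.5]
opening: 0.005
grasp_force: 3.0
```

```bash
python3 m.py
```

```text
30.6 [ 0.4457 -0.062   0.0703] [-1.5617 -6.5922 -0.0712] [-1.035   0.1833  0.0835] -5.843550672736716 [ 0.     -0.0015 -1.    ]
psi -174.6479825624882 tang F 6.417762874515441
S [325.5 255.6] [ 0.5065 -0.0468] 0.12049707090326213 -179.12437494298604
S [290.5 278.5] [ 0.4025 -0.0389] 0.2245339971382776 178.43296802586585
```

Hard stop reached at about 0.57 rad of nut travel: the force has jumped to 6.4 N. Continuing gently through the click.

>>> jog_arm(
  delta_pos=[
    [-0.03,0.3,0],
    [-0.05,0.6,0],
    [-0.06,0.9,0],
    [-0.06,0.9,0],
  ],
  turn=[-1,-2,-3,-3],
  grip=[1,1,1,1],
)

```text
time_s: 31.1
position: [0.445, -0.0533, 0.0703]
tcp_rot: [[0.153, 0.988, -0.0], [0.988, -0.153, -0.002], [-0.002, 0.0, -1.0]]
force: [-2.2, -7.4, 0.1]
opening: 0.008
grasp_force: 4.1
```

```bash
python3 m.py
```

```text
31.2 [ 0.445  -0.0534  0.0703] [-1.679  -7.0464  0.1114] [-1.3646  0.3506  0.0406] -8.807397489975184 [-0.0004 -0.0021 -1.    ]
psi -177.36559214178808 tang F 6.961756602212127
S [322.9 255.3] [ 0.505  -0.0417] 0.12206586593572596 178.454470821536
S [285.6 276.4] [ 0.4034 -0.027 ] 0.22430115557036817 175.391820601096
```

>>> jog_arm(
  delta_pos=[
    [0.0,0.15,0],
    [0.0,0.3,0],
    [0.0,0.3,0],
  ],
  turn=[-0.5,-1,-1],
  grip=[1,1,1],
)

```text
time_s: 31.58
position: [0.4449, -0.0503, 0.0703]
tcp_rot: [[0.17, 0.985, -0.001], [0.985, -0.17, -0.002], [-0.002, -0.0, -1.0]]
force: [-2.1, -7.7, -0.6]
opening: 0.004
grasp_force: 4.2
```

```bash
python3 m.py
```

```text
31.675 [ 0.4449 -0.0504  0.0703] [-2.3127 -8.2399  0.4385] [-1.3568  0.4183  0.0692] -9.81549191867734 [-0.0006 -0.002  -1.    ]
psi -178.30584185286892 tang F 8.167884107090275
S [322.3 254. ] [ 0.5084 -0.0379] 0.11882566300849855 176.5829032363633
S [284.4 276.1] [ 0.4031 -0.0245] 0.22485994031839068 174.76724939412608
```

>>> jog_arm(
  delta_pos=[
    [0.0,-0.4,0],
    [0.03,-0.8,0],
    [0.06,-1.2,0],
    [0.08,-1.6,0],
    [0.1,-2.0,0],
    [0.15,-2.5,0],
    [0.2,-3.2,0],
    [0.3,-4,0],
    [0.3,-4,0],
  ],
  turn=[1,2,3,4,5,6,6,6,6],
  grip=[1,1,1,1,1,1,1,1,1],
)

```text
time_s: 32.8
position: [0.4485, -0.09, 0.0703]
tcp_rot: [[0.069, 0.998, 0.001], [0.998, -0.069, -0.0], [-0.0, 0.001, -1.0]]
force: [-0.1, -0.2, -0.2]
opening: 0.008
grasp_force: 0.0
```

```bash
python3 m.py
```

```text
32.9 [ 0.448  -0.0893  0.0702] [ 0.3509 -0.6643 -0.0138] [-0.0147 -0.0583 -0.023 ] -3.9281094481459116 [-0.0002  0.0002 -1.    ]
psi -166.09469480001076 tang F 0.7292082507494967
S [291.2 278.8] [ 0.4026 -0.0406] 0.22448971429899828 178.86933062578157
T [324.5 293.7] [ 0.4028 -0.0388] 0.22423781070484622 178.41062737102203
```

The handle sprung back. Cap rotation of 4.1° means a peak hinge angle of about 0.095 rad, so it clicked well short of 0.2. Retreating for a final look.

>>> jog_arm(
  delta_pos=[
    [0,-1,0],
    [0,-1.5,3],
    [0,-2,7],
    [0,-4,12],
    [0,-8,14],
    [0,-13,14],
    [0,-17,14],
    [0,-17,14],
  ],
  turn=[0,0,0,0,0,0,0,0],
  grip=[1,1,1,1,1,1,1,1],
)

```text
time_s: 33.9
position: [0.4483, -0.2627, 0.2104]
tcp_rot: [[0.072, 0.997, 0.001], [0.997, -0.072, -0.002], [-0.002, 0.002, -1.0]]
force: [-0.7, -0.3, -0.4]
opening: 0.008
grasp_force: 0.0
```

```bash
python3 m.py
python3 - <<'E'
from h import *
s=capture("scene");t=capture("top")
cv2.imwrite("pics/f.png",np.hstack([crop(s,160,170,320,240,1.25),crop(t,140,130,320,240,1.25)]))
E
```

```text
34.0 [ 0.4474 -0.2591  0.2099] [ 0.0071 -0.3622 -0.2465] [-0.0419 -0.0672 -0.0022] -3.964242293497886 [-0.001   0.0013 -1.    ]
psi -129.9864179412618 tang F 0.23815823895995325
S [324.  254.4] [ 0.5091 -0.0414] 0.11798216522929388 178.25672328706477
S [291.3 278.8] [ 0.4025 -0.0407] 0.22454820876327206 178.89630790091275
T [324.8 293.7] [ 0.4029 -0.0395] 0.2241546723163687 178.58973649587662
```

View pics/f.png

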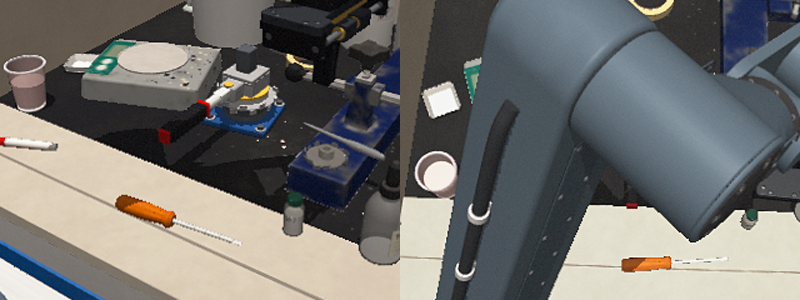

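The wrench sits level and straight on the nut. The pink cup, vial and bottle are all standing, and the gripper is clear.

```bash
python3 -c "
from rig import *
print(hand_in())"
```

```text
the job is handed in; nothing more can be done
None
```

The job is handed in: the wrench is fully seated on the nut, the nut was turned clockwise about 0.57 rad to its stop, and the handle clicked over at about 0.095 rad before springing straight; the wrench was left level and the bystanders standing, at about 34 s of the 64 s allowed, though `hand_in()` returned no verdict.

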